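# Unlock the flagged collection box and hold its sprung lock open

## Task

Two locked red collection boxes stand on the stamp-sorting table: take the blue-headed key out of its wooden stand and push it fully home into the lock of the box that has the green round magnet on its lid, working it past the sticky pins. Then turn it a full quarter turn clockwise (seen from above) against the spring, and finish while still gripping the key and holding it turned, so that a colleague can lift the lid. Never turn the lock of the box with the white magnet, and leave the flask, the basket and the magnifier where they stand.

Things in the scene. Friction and masses are not known exactly. Their poses are not given: they have to be found in the camera images.
- key_head (a point): centre of the key's blue plastic head, 34 (x) x 10 (y) x 40 mm (z): grip it across its 10 mm (y). z up. The 50 g key stands upright, blade down, in the slot of a fixed dark wooden stand 50 x 60 x 34 mm high (60 along y). Below the head: a steel shoulder 22 x 11 x 6 mm, then the blade. The key is the same either way round (half a turn about z)
- key_shoulder (a point): centre of the underside of the key's shoulder, 26 mm below key_head, same axes. Below it the blade, 12 (x) x 5 (y) mm, 26 mm long, its last 8 mm tapering to 5 mm wide. It rests on the stand's top at the start, and on the lock's face when the key is fully home
- lock_a_face (a point): centre of the keyway's mouth on the brass lock face of the left (+y) box, on the lock's vertical axis, 82 mm above the table. z up; axes of the box, not turning with the lock. At rest the keyway is a slot long along x, 13.5 x 6.5 mm, 34 mm deep, mouth chamfered 2.5 mm, in a 26 mm plug flush with a steel collar 49 mm across; it turns about z
- lock_b_face (a point): centre of the keyway's mouth on the brass lock face of the right (-y) box, on the lock's vertical axis, 82 mm above the table. z up; axes of the box, not turning with the lock. At rest the keyway is a slot long along x, 13.5 x 6.5 mm, 34 mm deep, mouth chamfered 2.5 mm, in a 26 mm plug flush with a steel collar 49 mm across; it turns about z
- box_a: left (+y) red steel collection box, fixed, 140 (x) x 150 (y) x 70 mm high; origin at the centre of its underside, z up. Lock on the lid 30 mm from the centre towards -x, its face 12 mm above the lid. A round magnet (green or white) lies on the lid about 35 mm towards +x and 52 mm to one side
- box_b: right (-y) red steel collection box, fixed, 140 (x) x 150 (y) x 70 mm high; origin at the centre of its underside, z up. Lock on the lid 30 mm from the centre towards -x, its face 12 mm above the lid. A round magnet (green or white) lies on the lid about 35 mm towards +x and 52 mm to one side
- lock_a (a joint): angle of the left (+y) lock: 0 at rest, grows clockwise seen from above, stop at 1.6; a spring (up to 0.09 N m) turns it back when let go; it lags the key by 0.1 to 0.2 of play. Two sprung sticky pins in the keyway's short ends, 10 and 18 mm down, resist the key: push steadily, up to about 15 N, wiggling a little if it catches
- lock_b (a joint): angle of the right (-y) lock: 0 at rest, grows clockwise seen from above, stop at 1.6; a spring (up to 0.09 N m) turns it back when let go; it lags the key by 0.1 to 0.2 of play. Two sprung sticky pins in the keyway's short ends, 10 and 18 mm down, resist the key: push steadily, up to about 15 N, wiggling a little if it catches
- marker_green: green round magnet, 32 mm across, 7 mm thick, fixed on the lid of the box to be unlocked; origin at the centre of its underside. It is about 83 mm from that box's lock and more than 250 mm from the other's
- marker_white: white round magnet of the same size, on the lid of the other box, which stays locked
- flask_mid (a point): centre of a dark steel flask, 66 mm across, 200 mm high, standing to the right; leave alone
- basket_mid (a point): centre of a white open plastic basket 200 x 140 x 75 mm high, to the left; leave alone
- loupe_mid (a point): centre of a black magnifier 48 mm across, 40 mm high, beyond the stand; leave alone

How it is judged:
On the way:
1. the key is fully home in the lock of the box with the green magnet, not yet turned (((horizontal distance between marker_green and lock_a_face below 0.13 m and horizontal distance between key_shoulder and lock_a_face below 0.004 m and z of key_shoulder in the frame of lock_a_face between -0.004 and 0.004 m and angle between key_head's own z axis and vertical below 0.15 rad and value of joint lock_a below 0.3 rad) or (horizontal distance between marker_green and lock_b_face below 0.13 m and horizontal distance between key_shoulder and lock_b_face below 0.004 m and z of key_shoulder in the frame of lock_b_face between -0.004 and 0.004 m and angle between key_head's own z axis and vertical below 0.15 rad and value of joint lock_b below 0.3 rad))), for 0.1 s.
At the end, for the whole second after the job is handed in: the key is upright and fully home (shoulder within 4 mm of the face and of the lock's axis) in the lock of the box with the green magnet, that lock is turned at least 1.2 rad (about 70 degrees) clockwise, and the fingers still grip the key (more than 2 N), through the last second (((horizontal distance between marker_green and lock_a_face below 0.13 m and horizontal distance between key_shoulder and lock_a_face below 0.004 m and z of key_shoulder in the frame of lock_a_face between -0.004 and 0.004 m and angle between key_head's own z axis and vertical below 0.15 rad and value of joint lock_a above 1.2 rad) or (horizontal distance between marker_green and lock_b_face below 0.13 m and horizontal distance between key_shoulder and lock_b_face below 0.004 m and z of key_shoulder in the frame of lock_b_face between -0.004 and 0.004 m and angle between key_head's own z axis and vertical below 0.15 rad and value of joint lock_b above 1.2 rad)) and contact force between the fingers and key above 2 N); the arm keeps its last pose, push and grip.
It fails at once if the lock of the box with the white magnet is turned (more than 0.3 rad) ((horizontal distance between marker_white and lock_a_face below 0.13 m and value of joint lock_a above 0.3 rad) or (horizontal distance between marker_white and lock_b_face below 0.13 m and value of joint lock_b above 0.3 rad)).
It fails at once if the flask, basket or magnifier is moved more than 30 mm (distance of any of flask_mid, basket_mid, loupe_mid from where it was at the start of the episode above 0.03 m).
It also fails if it takes over 58 s, if anything falls off the work surface, if the arm or the gripper's body presses on something with over 40 N, if the wrist force passes 120 N, or if a joint passes its speed limit or range.

## Robot

A 6-joint arm with a two-finger parallel gripper is mounted at the origin on the work surface. World frame = base frame: x ahead of the robot, y to its left, z up, the work surface at z = 0. Lengths are in m, angles in rad, forces in N, time in s.
With the tool pointing down it reaches from about 0.275 to 0.85 m from the base axis. Payload 5.2 kg.
Tool frame: the origin (TCP) lies midway between the tips of the shut fingers; the grasp point (between the pads) lies manip.grasp_offset behind it (manip.grasp_offset is the distance from the TCP to the grasp point, in m); z points along the fingers, y is the direction in which the jaws open and shut (so a half turn about z gives the same grasp; the last joint's range is limited). The gripper opens to 85 mm and grips with 20 to 120 N. Pads are 22 mm wide; open, the fingers measure 114 mm over their backs; the gripper's body (76 mm by 85 mm) begins 54 mm behind the grasp point. The pads swing forward as they close: fully open they stand 13 mm farther back than shut.
Start: joints at [-1.378, 0.259, 1.535, -0, 1.348, -0.203], TCP at [0.212, -0.507, 0.231] pointing down, gripper open.
Joint ranges: [-3.14, 3.14], [-0.91, 2.08], [0.19, 2.58], [-1.22, 4.36], [0.22, 2.71], [-3.12, 3.12]. Speed limits (rad/s): [2.57, 2.57, 3.14, 3.14, 3.14, 3.14].

## Interface

Orientations are given as a unit quaternion [w, x, y, z].
In Python, from plant import manip gives the robot as it stands. Calls block until the motion is done:
- manip.move_pose(position, orientation): joint-space move of the TCP to a pose.
- manip.servo_line(position, vel=0.15, rot=None): straight line of the TCP; rot=None keeps the orientation; vel is the mean speed in m/s.
- manip.goto_joints(angles): joint-space move.
- manip.set_gripper(opening, force=None): finger opening in m; force is the grip in N (None keeps the last); returns when the fingers have stopped.
- manip.pause(seconds).
- manip.solve_ik(position, orientation): joint angles nearest the present ones, or None.
- manip.observe(): the state.
- manip.snapshot(name): name is "scene" or "side" or "wrist"; returns the picture (480x640x3 uint8, blue, green, red); there is no depth.
- manip.camera_model(name): a dict with "intrinsics" (3x3 intrinsics, pixels), "extrinsics" (4x4, takes a point from world to camera coordinates). Camera axes: x right, y up, looking along -z (the intrinsics and any distortion apply to the point x, -y, -z); pixel columns grow to the right and rows downward; lengths in m; the calibration is good to about 2 mm. A picture is of the moment at which its call begins: read the wrist's pose just before it. camera_model takes no time and is no camera call; for the wrist camera it gives the pose at the moment of the call.
A pose or a line that the arm cannot do raises manip.Unreachable and nothing moves.
- manip.finish_job(): hands the job in, once; it reports no verdict.
The state is a dict: "t": time; "joints": joint angles; "qd": joint speeds; "tau": joint torques, N m; "tool_pos": TCP position; "tcp_rot": TCP orientation; "ft_force": force on the tool from outside, world axes, zero at the start; "moment": the same for the moment, N m; "opening": finger opening in m.
Only numpy, scipy, OpenCV 4.12 (cv2) and the standard library are available. Lean on these libraries where they do the work, as an engineer would, in place of code of your own. Each camera call takes 0.05 s, during which the arm holds its last target. There are 200 camera calls.

## Working session

There is one attempt and no reset: what is moved stays moved. The work goes in short steps, each a Python script; the robot and the scene stay as the last script left them, time stands still between calls to the robot, and variables do not carry over. Pictures are saved under pics/ and viewed, about 8 in all and at most 12, crops included, and the job is handed in when it is done.

```bash
mkdir -p pics; ls
cat > h.py <<'E'
import numpy as np, cv2
from plant import manip
def cam(n):
    c=manip.camera_model(n); return np.array(c["intrinsics"]),np.array(c["extrinsics"]),c
def ray(n,uv,z,c=None):
    K,E,_=c or cam(n)
    d=np.linalg.inv(K)@[uv[0],uv[1],1]; d=np.array([d[0],-d[1],-d[2]])
    R,t=E[:3,:3],E[:3,3]; o=-R.T@t; d=R.T@d
    return o+d*(z-o[2])/d[2]
def proj(n,p,c=None):
    K,E,_=c or cam(n); q=E[:3,:3]@p+E[:3,3]; q=K@[q[0],-q[1],-q[2]]; return q[:2]/q[2]
E
python3 - <<'E'
from h import *
s=manip.observe(); print(s["tool_pos"],s["tcp_rot"],s["ft_force"],manip.grasp_offset,s["t"])
for n in("scene","side","wrist"):
    c=cam(n);print(n,c[2].keys(),c[0].tolist(),np.round(c[1],3).tolist())
    cv2.imwrite(f"pics/{n}0.png",manip.snapshot(n))
E
```

```text
pics
[ 0.2119686  -0.50692616  0.23046153] [-9.43784991e-04  9.80479470e-01  1.96619224e-01 -4.99890602e-06] [ 1.09852229 -0.70834547 -0.29373243] 0.0187 0.0
scene dict_keys(['intrinsics', 'extrinsics']) [[589.0081634714513, 0.0, 320.494979981786], [0.0, 589.0081634714513, 237.57887159078993], [0.0, 0.0, 1.0]] [[-0.384, 0.923, -0.01, 0.2], [-0.632, -0.255, 0.732, 0.293], [0.673, 0.287, 0.682, -1.865], [0.0, 0.0, 0.0, 1.0]]
side dict_keys(['intrinsics', 'extrinsics']) [[503.94757456024314, 0.0, 316.4626746471269], [0.0, 503.94757456024314, 243.3180892655265], [0.0, 0.0, 1.0]] [[-0.994, -0.107, 0.021, 0.581], [0.088, -0.67, 0.737, -0.111], [-0.065, 0.735, 0.675, -1.438], [0.0, 0.0, 0.0, 1.0]]
wrist dict_keys(['intrinsics', 'extrinsics']) [[350.02191200991547, 0.0, 321.7230378610724], [0.0, 350.02191200991547, 245.54988277764394], [0.0, 0.0, 1.0]] [[0.386, -0.923, -0.0, -0.549], [0.873, 0.365, -0.323, 0.041], [0.298, 0.124, 0.947, -0.38], [0.0, 0.0, 0.0, 1.0]]
```

View pics/scene0.png

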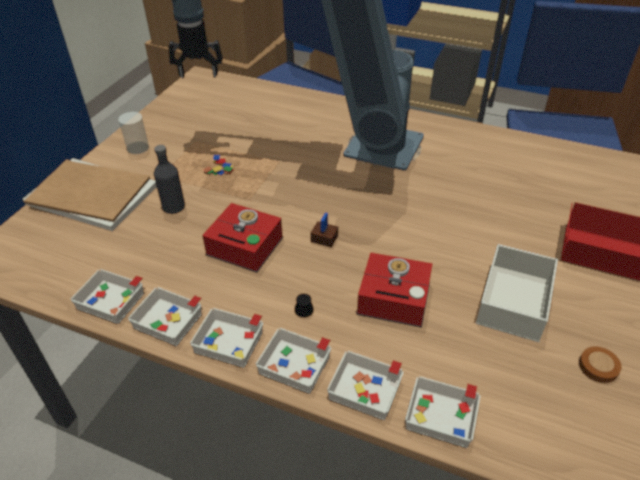

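View pics/side0.png

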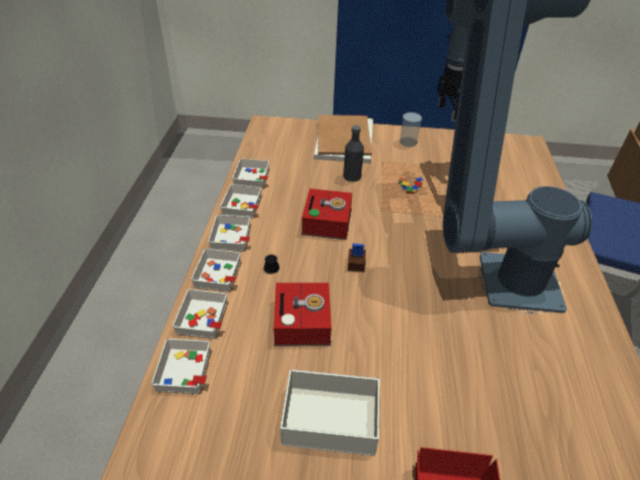

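The green magnet, at scene pixel (253,239) and side pixel (314,212), is on the right (-y) box, so the target is lock_b. Its lock is at scene (248,216) and side (337,203). The key head is at scene (324,219) and side (358,248). I'll triangulate these and look with the wrist camera.

Run:
```python
from h import *
k=(ray("scene",(324,219),.07)+ray("side",(358,248),.07))/2
l=(ray("scene",(248,216),.082)+ray("side",(337,203),.082))/2
print("key",ray("scene",(324,219),.07),ray("side",(358,248),.07)); print("lock",ray("scene",(248,216),.082),ray("side",(337,203),.082))
print("flask",ray("side",(353,178),0),"loupe",ray("side",(271,270),0))
s=manip.observe(); K,E,_=cam("wrist"); C=-E[:3,:3].T@E[:3,3]
off=C-s["tool_pos"]; th=0.396; c,s_=np.cos(th),np.sin(th)
print("cam offset along tool x, y, z", off@[c,s_,0], off@[s_,-c,0], off[2])
m=(k+l)/2; q=[0,0,1,0]
look=-E[2,:3]; print("look dir tool x",look@[c,s_,0],look[2])
# psi=pi: tool x=-x ; aim look at m
ox=off@[c,s_,0]; lx=look@[c,s_,0]/-look[2]
tz=.25; hz=tz+off[2]-.08
p=np.array([m[0]+ox+lx*hz, m[1], tz]); print("go",p)
print(manip.solve_ik(p,q), manip.solve_ik([l[0],l[1],.2],q))
manip.move_pose(p,q)
s=manip.observe();C=cam("wrist");np.savez("w1.npz",K=C[0],E=C[1]);im=manip.snapshot("wrist")
cv2.imwrite("pics/w1.png",im);print(s["t"],s["tool_pos"],s["ft_force"],proj("wrist",k,C),proj("wrist",l,C))
```

```text
key [ 0.47263862 -0.00916355  0.07      ] [ 0.46848115 -0.00763836  0.07      ]
lock [ 0.54658907 -0.1872041   0.082     ] [ 0.54286413 -0.19055574  0.082     ]
flask [ 0.5014746  -0.44854674  0.        ] loupe [0.71177941 0.04226456 0.        ]
cam offset along tool x, y, z 0.08384376246206111 6.45556130234305e-05 0.14248228815124217
look dir tool x -0.32261533205176945 -0.9465301444889007
go [ 0.48498054 -0.09864044  0.25      ]
[-4.26446231e-01  1.46148393e-01  1.63104233e+00 -4.44089210e-16
  1.36440193e+00 -1.99724256e+00] [-5.27152719e-01  3.28018611e-01  1.51731356e+00 -4.44089210e-16
  1.29626048e+00 -2.09794905e+00]
1.9417 [ 0.48496813 -0.09927683  0.24997278] [-1.55092646 -0.93163532 -0.15461379] [419.00388783 203.09876414] [229.49241509 281.18321893]
```

View pics/w1.png

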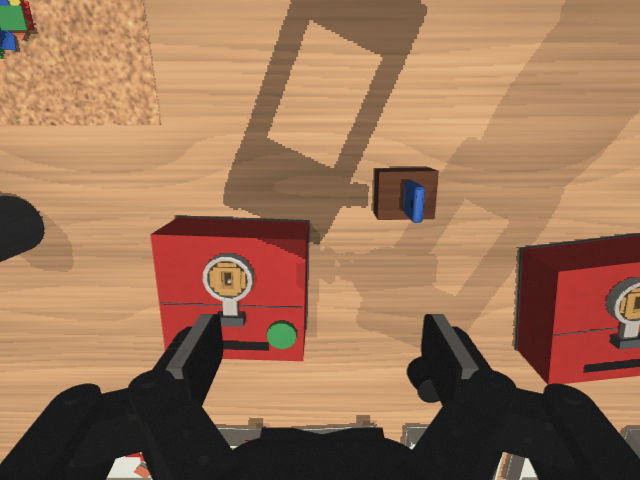

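The wrist view shows the key stand at (405,195), lock_b at (229,278), and the green magnet at (281,335) beside lock_b. I'll take closer views of the key and lock.

Run:
```python
from h import *
z=np.load("w1.npz");C=(z["K"],z["E"],0)
k=ray("wrist",(414,195),.07,C); l=ray("wrist",(229,278),.082,C); print(k,l)
q=[0,0,1,0]; out=[]
for n,t in(("l",l),("k",k)):
    tz=.17; h=tz+.1425-t[2]
    p=np.array([t[0]+.0838-.341*h,t[1],tz]); manip.move_pose(p,q); manip.pause(.2)
    C=cam("wrist");np.savez(f"w2{n}.npz",K=C[0],E=C[1]);im=manip.snapshot("wrist")
    cv2.imwrite(f"pics/w2{n}full.png",im)
    u,v=np.round(proj("wrist",t,C)).astype(int);print(n,u,v,manip.observe()["tool_pos"])
    out.append(cv2.resize(im[v-75:v+75,u-50:u+50],None,fx=4,fy=4,interpolation=cv2.INTER_CUBIC))
cv2.imwrite("pics/w2.png",np.hstack(out)); print(manip.observe()["t"])
```

```text
[ 0.46293865 -0.01370652  0.07      ] [ 0.5413562  -0.18906549  0.082     ]
l 321 242 [ 0.54678036 -0.18838931  0.17160767]
k 323 243 [ 0.46479289 -0.01488811  0.16986756]
3.8917
```

View pics/w2.png

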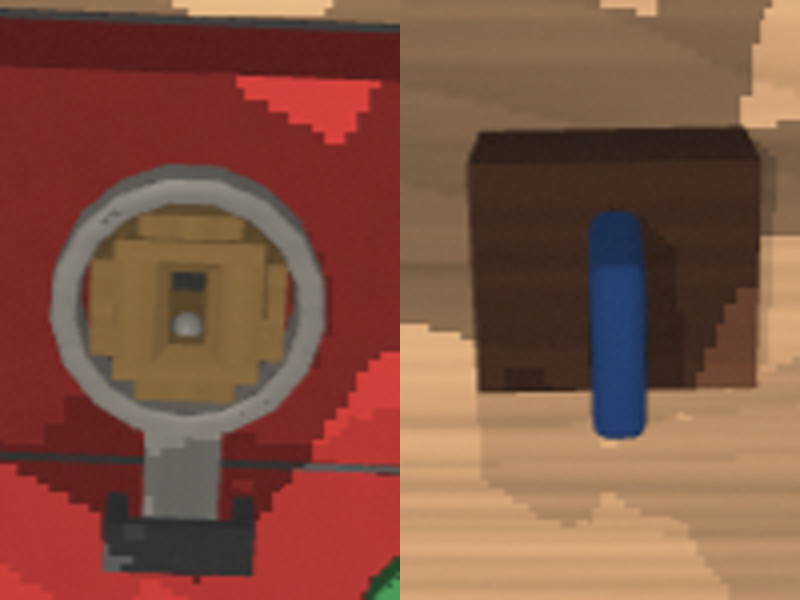

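Collar and keyway centre is at crop (187.5,310), full image (317.4,244.1). The key head's top-face centre is at crop (619,350), full image (327.4,255.1). The keyway is turned about -0.035 rad and the key is nearly aligned.

Run:
```python
from h import *
def L(n): z=np.load(n);return (z["K"],z["E"],0)
Cl,Ck=L("w2l.npz"),L("w2k.npz")
f=lambda u0,v0,x,y:(u0-50+(x+.5)/4-.5, v0-75+(y+.5)/4-.5)
l=ray("w",f(321,242,187.5,310),.082,Cl)
for a,b in(((0,457),(399,470)),((0,67),(399,82))):
    d=ray("w",f(321,242,*b),.07,Cl)-ray("w",f(321,242,*a),.07,Cl);print("box yaw",np.arctan2(-d[0],d[1]))
k=ray("w",f(323,243,219,350),.08,Ck)
for x1,x2 in((190,194),(243,246)):
    d=ray("w",f(323,243,x2,430),.08,Ck)-ray("w",f(323,243,x1,265),.08,Ck);print("key yaw",np.arctan2(d[1],d[0]))
d=ray("w",f(323,243,355,387),.034,Ck)-ray("w",f(323,243,82,390),.034,Ck);print("stand yaw",np.arctan2(-d[0],d[1]))
a,b=ray("w",f(323,243,75,160),.034,Ck),ray("w",f(323,243,355,387),.034,Ck);print("stand centre",(a+b)/2)
print("lock",l,"key",k)
l1=ray("scene",(248,216),.082);print(manip.observe()["tool_pos"],manip.observe()["tcp_rot"])
for yaw in(0,-.035,-1.6,-1.8):
    print(manip.solve_ik([l[0],l[1],.11],[0,np.cos((np.pi+yaw)/2),np.sin((np.pi+yaw)/2),0]))
```

```text
box yaw -0.03372518830939737
box yaw -0.036266749017731366
key yaw 0.019987137760245383
key yaw 0.02638249066364338
stand yaw 0.010796129031658046
stand centre [ 0.46978424 -0.01032632  0.034     ]
lock [ 0.54260524 -0.19123905  0.082     ] key [ 0.4690044  -0.01090979  0.08      ]
[ 0.46479289 -0.01488811  0.16986756] [ 1.72234024e-05  8.53169821e-04  9.99999634e-01 -6.53275169e-05]
[-5.32651633e-01  4.09712979e-01  1.63424699e+00 -4.44089210e-16
  1.09763268e+00 -2.10344796e+00]
[-5.32651633e-01  4.09712979e-01  1.63424699e+00 -4.44089210e-16
  1.09763268e+00 -2.06844796e+00]
[-5.32651633e-01  4.09712979e-01  1.63424699e+00 -4.44089210e-16
  1.09763268e+00 -5.03447960e-01]
[-5.32651633e-01  4.09712979e-01  1.63424699e+00 -4.44089210e-16
  1.09763268e+00 -3.03447960e-01]
```

```bash
cat >> h.py <<'E'
Q=lambda yaw:[0,float(np.cos((np.pi+yaw)/2)),float(np.sin((np.pi+yaw)/2)),0]
KEY=np.array([.469,-.0108]); LOCK=np.array([.5426,-.1912]); LY=-.035
def st(tag=""):
    s=manip.observe();print(tag,"t%.2f"%s["t"],np.round(s["tool_pos"],4),"F",np.round(s["ft_force"],1),"M",np.round(s["moment"],2),"op %.4f"%s["opening"]);return s
E
python3 - <<'E'
from h import *
manip.set_gripper(.05,80)
manip.move_pose([*KEY,.12],Q(.02)); st()
manip.servo_line([*KEY,.045],vel=.08); st("down")
manip.set_gripper(0,80); st("grip")
manip.servo_line([*KEY,.148],vel=.1); st("lift")
C=cam("wrist");np.savez("w3.npz",K=C[0],E=C[1]);im=manip.snapshot("wrist");cv2.imwrite("pics/w3full.png",im)
g=np.array([*KEY,.167]);u,v=np.round(proj("w",g,C)).astype(int);print(u,v)
manip.move_pose([*LOCK,.16],Q(LY)); st("above lock")
C=cam("wrist");np.savez("w4.npz",K=C[0],E=C[1]);im2=manip.snapshot("wrist");cv2.imwrite("pics/w4full.png",im2)
a=cv2.resize(im2[200:400,220:420],(400,400))
u,v=np.round(proj("side",np.array([*LOCK,.12]))).astype(int)
b=cv2.resize(manip.snapshot("side")[v-50:v+50,u-50:u+50],(400,400),interpolation=cv2.INTER_CUBIC)
cv2.imwrite("pics/w4.png",np.hstack([a,b]))
E
```

```text
t4.65 [ 0.4677 -0.0104  0.1192] F [ 0.4 -0.5  0.8] M [ 0.01 -0.02  0.04] op 0.0501
down t5.73 [ 0.4695 -0.0109  0.0454] F [0.3 0.9 0.1] M [ 0.03 -0.03  0.03] op 0.0499
grip t6.17 [ 0.4693 -0.0108  0.0455] F [-0.9  0.5  5.1] M [ 0.09  0.18 -0.  ] op 0.0091
lift t7.36 [ 0.4685 -0.0107  0.1474] F [ 0.5  0.1 -1. ] M [-0.   -0.04 -0.01] op 0.0090
321 341
above lock t8.21 [ 0.5417 -0.1899  0.1592] F [-0.5  0.4 -0.2] M [ 0.07  0.05 -0.  ] op 0.0089
```

View pics/w4.png

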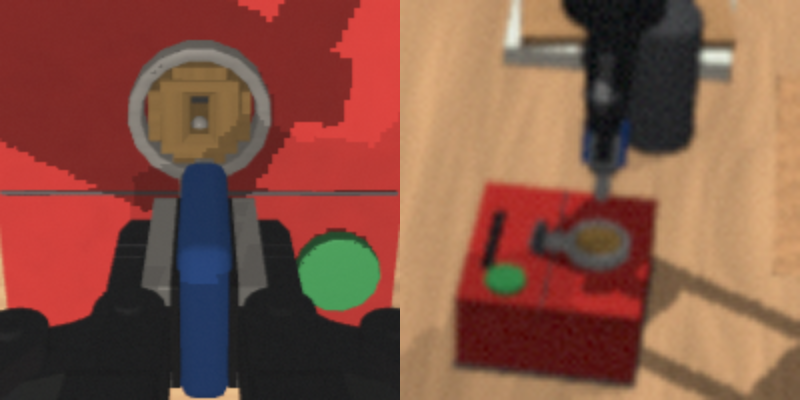

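The key is held upright and clear above lock_b: head centre at crop u≈204, lock at ≈199, a 1.3 mm offset that the settling error explains. I'll check x by projection while descending to just above the mouth.

Run:
```python
from h import *
z=np.load("w4.npz");C=(z["K"],z["E"],0); T=np.array([.5417,-.1899,.1592])
for dx,dz in((-.017,.0345),(-.017,-.0055),(.017,.0345)):
    print("exp crop",(proj("w",T+[dx,0,dz],C)-[220,200])*2)
print("lock exp",(proj("w",np.array([*LOCK,.082]),C)-[220,200])*2)
manip.servo_line([*LOCK,.124],vel=.06); manip.pause(.3); s=st("pre")
e=LOCK-s["tool_pos"][:2]; manip.servo_line([*(LOCK+e),.123],vel=.05); manip.pause(.3); st("corr")
C=cam("wrist");np.savez("w5.npz",K=C[0],E=C[1]);im2=manip.snapshot("wrist");cv2.imwrite("pics/w5full.png",im2)
a=cv2.resize(im2[160:360,220:420],(400,400))
u,v=np.round(proj("side",np.array([*LOCK,.10]))).astype(int);print("side",u,v)
b=cv2.resize(manip.snapshot("side")[v-25:v+25,u-25:u+25],(400,400),interpolation=cv2.INTER_CUBIC)
cv2.imwrite("pics/w5.png",np.hstack([a,b]))
```

```text
exp crop [198.23963894 244.16799254]
exp crop [199.38399578 152.53151653]
exp crop [204.90511963 399.7315815 ]
lock exp [198.56462419 115.45714847]
pre t9.36 [ 0.5428 -0.1913  0.1244] F [ 0.1 -0.5 -0.4] M [-0.03  0.01  0.  ] op 0.0089
corr t9.91 [ 0.5424 -0.1911  0.123 ] F [ 0.9  0.3 -0.6] M [ 0.05 -0.03 -0.  ] op 0.0087
side 337 198
```

View pics/w5.png

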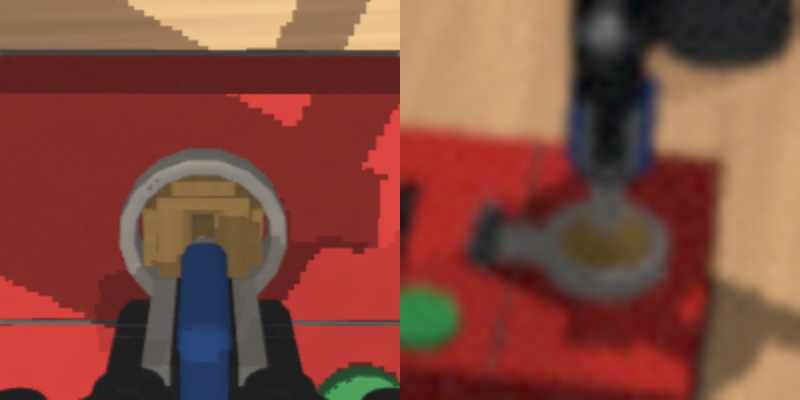

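Key head and lock are both at crop u≈203, and in the side view both blade and collar centre sit at ≈607. They're aligned, so I'll insert in small force-monitored steps.

Run:
```python
from h import *
z=.123; xy=LOCK.copy()
while z>.0925:
    z-=.0015; manip.servo_line([*xy,z],vel=.02); s=manip.observe(); F=s["ft_force"]
    print("%.4f"%z,"%.2f"%s["t"],np.round(s["tool_pos"],4),np.round(F,1),np.round(s["moment"],2))
    if F[2]>14: manip.pause(.2); s=st("held"); 
    if s["ft_force"][2]>17: break
```

```text
0.1215 10.26 [ 0.5425 -0.1912  0.1213] [0.5 0.2 0.2] [-0.01 -0.01 -0.04]
0.1200 10.51 [ 0.5425 -0.1911  0.1198] [ 0.  -0.3 -1.1] [0.04 0.04 0.  ]
0.1185 10.76 [ 0.5425 -0.1912  0.1184] [0.3 0.  0.5] [ 0.02  0.01 -0.07]
0.1170 11.01 [ 0.5425 -0.1911  0.1169] [-0.1  0.2 -0.6] [ 0.03  0.02 -0.02]
0.1155 11.26 [ 0.5426 -0.1911  0.1154] [-0.7 -0.7 -0.6] [ 0.02 -0.02  0.01]
0.1140 11.51 [ 0.5425 -0.1911  0.1139] [ 0.8  0.3 -1.2] [-0.03 -0.03  0.02]
0.1125 11.76 [ 0.5425 -0.1911  0.1124] [ 0.3  0.2 -0. ] [-0.02  0.01  0.05]
0.1110 12.01 [ 0.5425 -0.1912  0.1109] [-0.2  0.  -1.3] [-0.01  0.02 -0.06]
0.1095 12.26 [ 0.5425 -0.1912  0.1094] [-0.5 -0.5 -0.2] [-0.01  0.02 -0.02]
0.1080 12.51 [ 0.5422 -0.1912  0.1077] [-2.  -0.4 -0.8] [-0.04  0.26 -0.01]
0.1065 12.76 [ 0.5418 -0.1911  0.1061] [-3.4 -0.2  0.5] [-0.15  0.76 -0.03]
0.1050 13.01 [ 0.5416 -0.1911  0.1048] [-5.2 -1.   2.5] [-0.11  1.11 -0.  ]
0.1035 13.26 [ 0.5416 -0.191   0.1032] [-4.6  0.5  0.4] [-0.08  1.05  0.04]
0.1020 13.51 [ 0.5417 -0.1909  0.1018] [-5.3 -0.4  2.3] [-0.    1.1   0.02]
0.1005 13.76 [ 0.5419 -0.191   0.1001] [-5.2 -0.7 -0.6] [-0.07  0.88 -0.06]
0.0990 14.01 [ 0.5424 -0.1912  0.0987] [-3.5 -0.4 -0.4] [-0.16  0.79  0.  ]
0.0975 14.26 [ 0.5428 -0.1913  0.0974] [-3.5 -0.   0.8] [-0.13  0.58  0.  ]
0.0960 14.51 [ 0.543  -0.1914  0.0963] [-2.8 -0.5  1.4] [-0.13  0.61  0.04]
0.0945 14.76 [ 0.543  -0.1914  0.0952] [-4.6  0.7  5.6] [-0.1   0.78 -0.02]
0.0930 15.01 [ 0.543  -0.1916  0.0936] [-3.9 -0.7  4.1] [-0.24  0.69 -0.  ]
0.0915 15.26 [ 0.5431 -0.1916  0.0932] [-6.3  0.3 13.5] [0.04 1.16 0.04]
```

Resistance reached 13.5 N at TCP z 0.0932, where I expect the key to be home (0.0935). I'll relieve the x load, push a bit more to confirm a hard stop, and look.

Run:
```python
from h import *
xy=LOCK+[-.001,0]
for z in(.0915,.0905,.0895):
    manip.servo_line([*xy,z],vel=.02); manip.pause(.3); s=st(z)
    if s["ft_force"][2]>16: break
u,v=np.round(proj("side",np.array([*LOCK,.09]))).astype(int)
b=cv2.resize(manip.snapshot("side")[v-25:v+25,u-25:u+25],(400,400),interpolation=cv2.INTER_CUBIC)
w=manip.snapshot("wrist");a=cv2.resize(w[200:400,220:420],(400,400))
cv2.imwrite("pics/w6.png",np.hstack([a,b]))
C=cam("wrist");T=manip.observe()["tool_pos"]
for n,dx in(("now",-.017),):print((proj("w",T+[dx,0,.0345],C)-[220,200])*2)
```

```text
0.0915 t15.81 [ 0.5429 -0.1916  0.0932] F [-3.8  1.1 11.6] M [0.1  0.71 0.02] op 0.0089
0.0905 t16.36 [ 0.543  -0.1916  0.0931] F [-6.   2.4 17.7] M [ 0.24  1.08 -0.03] op 0.0090
[197.56090199 245.53739289]
```

View pics/w6.png

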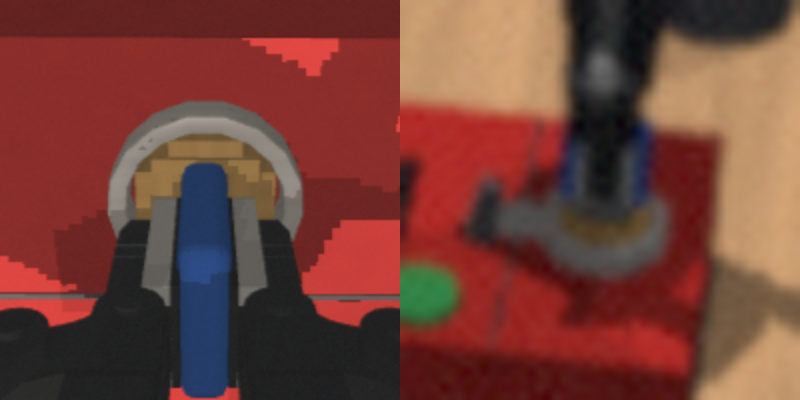

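The key is seated on the lock face: hard stop at z≈0.0931 while the push rose to 17.7 N, shoulder flush in the side view, and no slip in the grip. Now the turn, in steps.

Run:
```python
from h import *
manip.set_gripper(0,110); manip.pause(.1)
xy=np.array([.5425,-.1914])
for d in np.linspace(0,1.6,17):
    manip.servo_line([*xy,.0915],vel=.05,rot=Q(LY-d)); s=manip.observe()
    q=s["tcp_rot"]; yaw=2*np.arctan2(q[2],q[1])-np.pi
    print("%.2f"%d,"yaw %.3f"%((yaw+np.pi)%(2*np.pi)-np.pi),"t%.2f"%s["t"],np.round(s["tool_pos"],4),np.round(s["ft_force"],1),np.round(s["moment"],2))
    if np.linalg.norm(s["ft_force"])>30 or abs(s["moment"][2])>.6: print("stop");break
```

```text
0.00 yaw -0.035 t17.02 [ 0.5431 -0.1916  0.0933] [-6.1  1.7 13.7] [0.15 1.18 0.01]
0.10 yaw -0.135 t17.27 [ 0.5431 -0.1916  0.0933] [-6.4  0.1 14.2] [0.16 1.24 0.05]
0.20 yaw -0.235 t17.52 [ 0.5431 -0.1917  0.0933] [-6.3  0.3 14.3] [0.13 1.2  0.06]
0.30 yaw -0.335 t17.77 [ 0.5431 -0.1917  0.0933] [-6.5  1.  13.2] [0.08 1.26 0.01]
0.40 yaw -0.435 t18.02 [ 0.543  -0.1917  0.0933] [-7.1  0.1 14.7] [ 0.13  1.26 -0.02]
0.50 yaw -0.535 t18.27 [ 0.543  -0.1917  0.0933] [-6.6  0.4 13.5] [0.08 1.28 0.05]
0.60 yaw -0.635 t18.52 [ 0.5429 -0.1917  0.0933] [-6.8  0.4 14.3] [0.07 1.36 0.04]
0.70 yaw -0.735 t18.77 [ 0.5429 -0.1917  0.0933] [-7.1 -0.  14.2] [0.07 1.31 0.  ]
0.80 yaw -0.835 t19.02 [ 0.5429 -0.1917  0.0933] [-6.6  0.1 15.4] [ 0.1   1.29 -0.01]
0.90 yaw -0.935 t19.27 [ 0.5429 -0.1917  0.0933] [-7.8 -0.5 13.8] [ 0.07  1.32 -0.  ]
1.00 yaw -1.035 t19.52 [ 0.543  -0.1916  0.0933] [-6.4  0.7 13.8] [0.09 1.19 0.02]
1.10 yaw -1.135 t19.77 [ 0.543  -0.1916  0.0933] [-6.4  0.9 13.9] [0.09 1.27 0.04]
1.20 yaw -1.235 t20.02 [ 0.5431 -0.1916  0.0933] [-6.7  1.5 15.1] [0.12 1.24 0.07]
1.30 yaw -1.335 t20.27 [ 0.5431 -0.1916  0.0933] [-6.5  1.  14.3] [0.12 1.25 0.04]
1.40 yaw -1.435 t20.52 [ 0.543  -0.1916  0.0933] [-6.   0.8 13.7] [0.07 1.24 0.09]
1.50 yaw -1.535 t20.77 [ 0.5431 -0.1917  0.0933] [-5.5  0.9 14.1] [0.15 1.24 0.14]
1.60 yaw -1.635 t21.02 [ 0.543  -0.1917  0.0933] [-6.3  0.8 13.8] [0.11 1.25 0.05]
```

Run:
```python
from h import *
manip.servo_line([.5425,-.1914,.0915],vel=.05,rot=Q(LY-1.67)); manip.pause(.5); st()
w=manip.snapshot("wrist");a=cv2.resize(w[180:360,230:410],(480,480),interpolation=cv2.INTER_CUBIC)
u,v=np.round(proj("side",np.array([*LOCK,.09]))).astype(int)
b=cv2.resize(manip.snapshot("side")[v-30:v+30,u-20:u+20],(320,480),interpolation=cv2.INTER_CUBIC)
cv2.imwrite("pics/w7.png",np.hstack([a,b])); st()
```

```text
t21.77 [ 0.5431 -0.1917  0.0933] F [-6.1  0.5 15.7] M [0.07 1.26 0.1 ] op 0.0088
 t21.88 [ 0.5431 -0.1917  0.0933] F [-6.9  0.9 14.4] M [0.04 1.29 0.08] op 0.0088
```

View pics/w7.png

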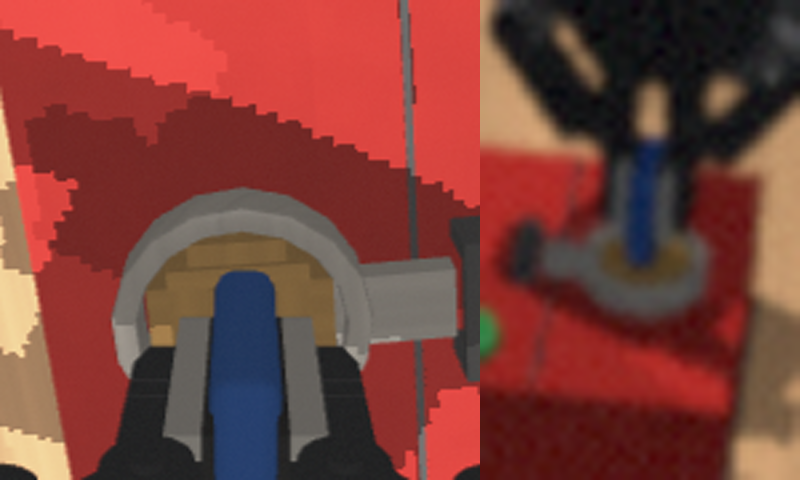

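The key stands straight between the pads at crop u≈245. The brass plug turned with it, while the collar arm is now a quarter turn away at the right. The shoulder is flush, and the holding moment of about 0.09 N m matches the spring.

```bash
python3 -c "
from h import *
manip.finish_job(); st()"
```

```text
the job is handed in; nothing more can be done
the job is handed in; nothing more can be done
```

The key is fully home in the lock of the right (-y) box, the one with the green magnet. I turned it about 1.67 rad clockwise and handed the job in at about 22 s, still gripping and holding it turned.

- **Key home:** It hit a hard stop at TCP z 0.0931–0.0933 m, against 0.0935 m expected. The push rose to 17.7 N at one check, a little over the suggested 15 N, and the shoulder looked flush in the side view.
- **Turned and held:** The last picture shows the plug turned with the key and the key straight between the pads. The moment resisting the turn, 0.08–0.10 N m, matches the spring. The grip was commanded at 110 N, and the push was about 14 N with 6–7 N of sideways load left at the wrist.
- **Lock angle:** I could not read this directly. Allowing for the 0.1–0.2 rad of play, it should be about 1.47–1.57 rad, against the 1.2 rad needed.
- **Everything else:** I never approached the white-magnet box, flask, basket or magnifier, but took no final picture to confirm they had not moved.

No check failed. The state read after handing in returned nothing, so there is no reading for the last second.

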